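# Close the swing coupler on the decorating stand's boom tube

### The job

Close the open tube coupler on the pot-decorating stand so that it is ready for the spanner: swing its hinged half over the boom tube and press its lug down by feel until the rubber lining bears firmly on the tube, then draw the bolt out, swing it up and drop it into the slot so that its flanged nut sits down behind the lips of the lug, forcing nothing. Let go, and leave the other things on the bench as they are.

Things in the scene. Friction and masses are not known exactly. Their poses are not given: they have to be found in the camera images.
- coupler: steel tube coupler's fixed half, bolted upright on the stand's black bed plate (bed top 12 mm above the bench). Origin: centre of its foot, on the bed. z up; y along the boom tube, whose axis is 78 mm above the origin; x across it: hinge pin of the hinged half at x +42, z 78 mm (side away from the robot), swing bolt's pin at x -50, z 40 mm (robot's side). 50 mm long in y
- tube: the stand's level boom tube, 48 mm across; fixed. Origin on its axis, y along it. At its +y end a casserole stands upside down on a pot rest (centre 275 mm along +y from this origin, 79 mm radius, top 232 mm above the bench)
- flap: the coupler's hinged half, 46 mm long in y. Origin on the hinge pin; turns about its y. Shut, its axes are parallel to the coupler's and it reaches over the tube to a 44 mm wide slotted lug at x -60 to -112 mm. Starts standing up, open 1.0 to 1.4 rad. Stiff hinge (0.3 N m): stays where left. Rubber lining worn by 0 to 3 mm, unseen: it meets the tube 0 to 0.07 rad past parallel
- crown (a point): centre of the hinged half's flat crown, 40 x 36 mm, the place to push it over: at x -50, z +38 mm from the hinge pin in the hinged half's axes; z is the outward normal
- nut_seat (a point): centre of the lug's nut seat, at x -92, z +5 mm in the hinged half's axes; z out of it, -x to the slot's open end. Slot 17 mm wide, from 8 mm behind to the lug's end 20 mm before. From 14.5 mm before to the end a 3 mm high lip each side. The 13 mm wide cheeks beside the slot are the place to press, a fingertip on each: 2 to 5 N moves it, some 10 N bears firmly on the tube, over 24 N spoils the lining
- hinge_pin (a point): on the hinge pin's axis, mid length
- bolt_pin (a point): on the axis of the pin that the bolt swings about, mid length: 50 mm from the tube axis towards the robot's side and 38 mm below it
- bolt: swing bolt, 14 mm thick, with a flanged nut; 0.16 to 0.19 kg. Origin on its axis, z to its free end; fully in, the origin is on the bolt pin. Starts leaning 0.95 to 1.2 rad outwards from upright, stays where left (0.085 N m), swings in the coupler's x-z plane, slides up to 20 mm out along itself, and back in by its weight. Draw it out some 15 mm to pass over the lips
- nut_face (a point): centre of the underside of the nut's flange, 36.5 mm along the bolt from its origin. Flange 30 mm across, 4 mm thick, then a hexagon nut 24 mm across flats, 12 mm high; above it bare thread to the bolt's end
- bolt_end (a point): centre of the free end of the bolt, 85 mm along it from its origin. The last 32 mm are bare thread, 14 mm thick: the place to pinch
- spanner: loose open-ended spanner, 200 mm, lying on the bench; leave it
- water_bottle: loose green glass bottle, 64 mm across, 220 mm high, standing; leave it. Origin under its centre
- casserole: loose white enamel casserole, 170 mm across, 90 mm high, standing on the bench; leave it. Origin under its centre
- tape_measure: loose red tape measure, 65 by 30 by 55 mm, on the bench; leave it. Origin under its centre

How it is judged:
By the outcome, as a careful person would: the job done as asked, in the order asked, and still so for the second after the job is handed in, with the robot touching nothing.
It also fails if it takes over 53 s, if anything falls off the work surface, if the arm or the gripper's body presses on something with over 40 N, if the wrist force passes 120 N, or if a joint passes its speed limit or range.

### The arm

A 6-joint arm with a two-finger parallel gripper is mounted at the origin on the work surface. World frame = base frame: x ahead of the robot, y to its left, z up, the work surface at z = 0. Lengths are in m, angles in rad, forces in N, time in s.
With the tool pointing down it reaches from about 0.225 to 0.875 m from the base axis. Payload 3.4 kg.
Tool frame: the origin (TCP) lies on the centre line of the jaws, within the pads' length; the fingertips stand 11 mm ahead of it and the grasp point (between the pads) lies 8 mm behind it; z points along the fingers, y is the line along which they close (so a half turn about z gives the same grasp; the last joint's range is limited). The gripper opens to 85 mm and grips with 20 to 120 N. Pads are 22 mm wide; open, the fingers measure 114 mm over their backs; the gripper's body (76 mm by 85 mm) begins 54 mm behind the grasp point. The pads swing forward as they close: fully open they stand 13 mm farther back than shut.
Start: joints at [1.148, 0.276, 1.505, -0, 1.361, -0.121], TCP at [0.171, 0.549, 0.242] pointing down, gripper open.
Joint ranges: [-2.89, 2.89], [-0.75, 2.08], [0.22, 2.7], [-1.18, 4.32], [0.11, 2.71], [-2.7, 2.7]. Speed limits (rad/s): [2.57, 2.57, 3.14, 3.14, 3.14, 3.14].

### API

Orientations are given as a unit quaternion [w, x, y, z].
In Python, from rig import manip, eyes, job gives the robot as it stands.
- The arm moves only by the tool drive_tool, never from a script. Its argument "rows" is a list of rows, each a list of 3 entries, a list of its own where there are three numbers: the turn, a rotation vector about the world's x, y, z in rad, then the shift along the world's x, y, z in cm, then the finger opening in cm, from 0 to 8.54. A call has 1 to 8 rows; each row shifts and turns the commanded pose from where the row before left it; what a row does not reach is not made up. A row lasts 1/8 s, in which the tool goes at most 62.5 mm and 10.7 degrees, less where a joint would pass 70% of its speed; a pose out of reach is approached as far as the arm can. A call is refused whole if a number of a shift passes 6.25 or a number of a turn 0.188, either way. A call with a gripper value outside its range is refused whole. The fingers move at their own pace and stop on an object; "force" is the grip in N (left out, the last holds). Time passes only in rows, so rows that do not move let the fingers close. It gives the time, the measured TCP pose, the force, the opening and the grip force at its end, in the units of the state.
- manip.get_state(): the state, without advancing time (a new reading comes with each control period).
- eyes.get_image(name): name is "side" or "top" or "wrist"; returns the picture (480x640x3 uint8, red, green, blue); there is no depth.
- eyes.get_calibration(name): a dict with "camera_matrix" (3x3 intrinsics, pixels), "view" (4x4, takes a point from world to camera coordinates). Camera axes: x right, y up, looking along -z (the intrinsics and any distortion apply to the point x, -y, -z); pixel columns grow to the right and rows downward; lengths in m; the calibration is good to about 2 mm. A picture is of the moment at which its call begins: read the wrist's pose just before it. get_calibration takes no time and is no camera call; for the wrist camera it gives the pose at the moment of the call.
- job.sign_off(): hands the job in; it is judged then, once.
The state is a dict: "clock": time; "qpos": joint angles; "qd": joint speeds; "effort": joint torques, N m; "position": TCP position; "ee_rot": TCP orientation; "contact_force": force on the tool from outside, world axes, zero at the start; "moment": the same for the moment, N m; "width": finger opening in m; "gripper_force": force on a finger pad.
Only numpy, scipy, OpenCV 4.12 (cv2) and the standard library are available. Lean on these libraries where they do the work, as an engineer would, in place of code of your own. Each camera call takes 0.05 s, during which the arm holds its last target. There are 200 camera calls.

## Working session

There is one attempt and no reset: what is moved stays moved. The work goes in short steps, Python scripts to look and compute and a tool call to move; the robot and the scene stay as the last step left them, time stands still between calls to the robot, and variables do not carry over. Pictures are saved under pics/ and viewed, at most 13 in all, crops included, and the job is handed in when it is done.

Besides the shell and the picture viewer there is one more tool, called after ">>>" as a command line: name --argument value ..., lists and objects as JSON in quotes. drive_tool: Moves the arm, as the interface text tells. Its arguments: {"type":"object","properties":{"rows":{"type":"array"},"force":{"type":"number"}},"required":["rows"]}

```bash
mkdir -p pics; ls
python3 - <<'E'
from rig import manip, eyes, job
import cv2,numpy as np
print(manip.get_state())
for n in("side","top","wrist"):
    im=eyes.get_image(n);cv2.imwrite(f"pics/{n}0.png",im[:,:,::-1]);c=eyes.get_calibration(n);print(n,c)
E
```

```text
pics
{'clock': 0.0, 'qpos': array([ 1.14801202e+00,  2.76585313e-01,  1.50613629e+00, -5.05739717e-06,
        1.36066463e+00, -1.20990993e-01]), 'qd': array([ 0.0002503 ,  0.00080325,  0.0003642 , -0.00074482,  0.00094405,
        0.00191215]), 'effort': array([-2.70290970e-03, -4.16766000e+01, -2.45803839e+01, -2.57246420e-04,
        1.07433010e-02,  4.62036169e-06]), 'position': array([0.17070456, 0.54855383, 0.24144394]), 'ee_rot': array([-2.38450999e-04,  1.50324076e-01,  9.88636368e-01, -8.64509683e-04]), 'contact_force': array([-0.14812501,  0.54524634,  0.62811558]), 'moment': array([0.0069423 , 0.03156779, 0.00392472]), 'gripper_force': 0.0, 'width': 0.0857375813958386}
side {'camera_matrix': array([[583.91422834,   0.        , 320.20561562],
       [  0.        , 583.91422834, 246.41011266],
       [  0.        ,   0.        ,   1.        ]]), 'view': array([[ 0.84198043, -0.53950327,  0.002273  , -0.44121942],
       [ 0.36192566,  0.5679568 ,  0.73921234, -0.23648165],
       [-0.40009844, -0.62157967,  0.67346859, -1.16520995],
       [ 0.        ,  0.        ,  0.     
[... 280 characters left out ...]
8652e-02],
       [ 9.80122179e-01, -1.59691940e-03,  1.98388416e-01,
        -5.26156230e-01],
       [-1.98394794e-01, -8.59662489e-03,  9.80084488e-01,
        -1.45939479e+00],
       [ 0.00000000e+00,  0.00000000e+00,  0.00000000e+00,
         1.00000000e+00]])}
wrist {'camera_matrix': array([[411.67383159,   0.        , 321.27336276],
       [  0.        , 411.67383159, 239.03562655],
       [  0.        ,   0.        ,   1.        ]]), 'view': array([[ 0.29616678,  0.95513568, -0.00103277, -0.57452663],
       [-0.91737693,  0.28415726, -0.27870096,  0.03762487],
       [-0.26590376,  0.0834894 ,  0.96037738, -0.37910135],
       [ 0.        ,  0.        ,  0.        ,  1.        ]])}
```

View pics/side0.png

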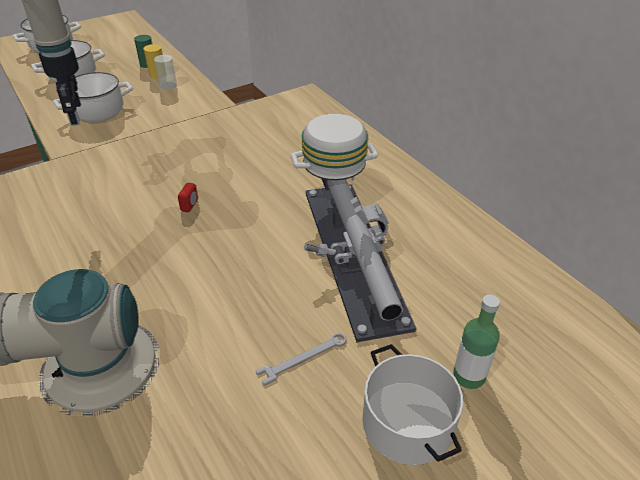

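View pics/top0.png

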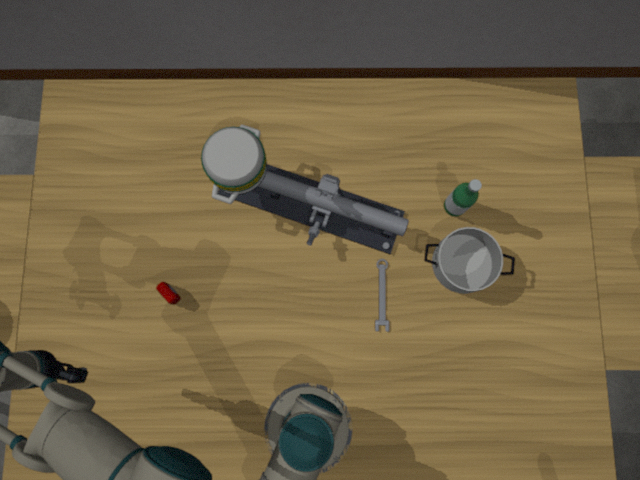

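The side view shows the bolt leaning towards the robot with its end near (308,247), and the flap standing up near (378,220). In the top view the bolt end is near (312,238) and the flap near (328,188). I'll enlarge both.

Run:
```python
import cv2,numpy as np
s=cv2.imread("pics/side0.png")[190:290,290:422];t=cv2.imread("pics/top0.png")[160:260,262:394]
f=lambda a:cv2.resize(a,(792,600),interpolation=cv2.INTER_CUBIC)
a=cv2.resize(s,None,fx=3,fy=3,interpolation=2);b=cv2.resize(t,None,fx=3,fy=3,interpolation=2)
cv2.imwrite("pics/s1.png",f(s));cv2.imwrite("pics/t1.png",f(t))
```

```text
(no output)
```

View pics/s1.png

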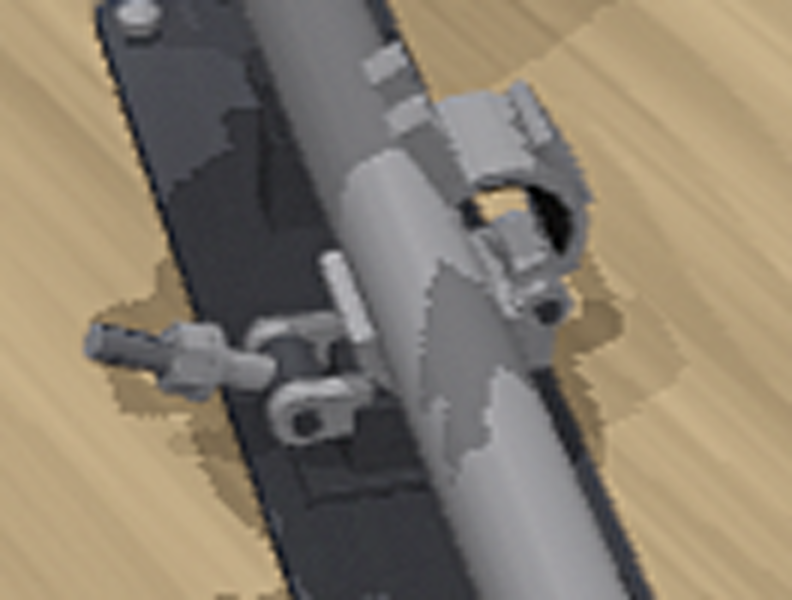

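View pics/t1.png

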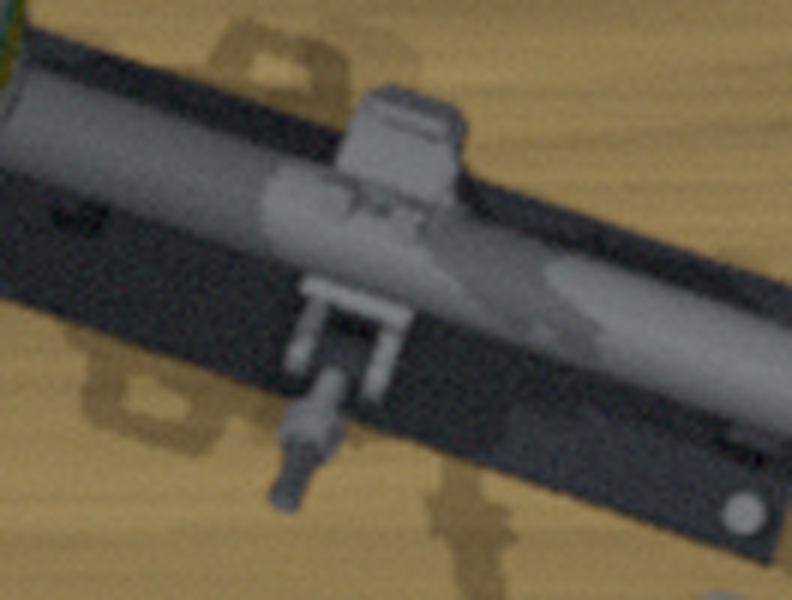

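Pixels below are side crop/6+(290,190) and top crop/6+(262,160). In the side crop the bolt end is at (97,343), the near ear's pin at (308,423) and the lug cheek tips at about (385,62) and (408,115). In the top crop the bolt end is at (285,498) and the bed edges are clear.

```bash
cat > h.py <<'E'
import numpy as np
from rig import manip, eyes, job
C={n:eyes.get_calibration(n) for n in("side","top")}
def ray(n,u,v,c=None):
    c=c or C[n];K=c["camera_matrix"];V=c["view"];R=V[:3,:3]
    d=np.linalg.inv(K)@[u,v,1];d=R.T@[d[0],-d[1],-d[2]]
    return -R.T@V[:3,3],d/np.linalg.norm(d)
def onplane(r,p,n): o,d=r;return o+d*(np.dot(np.subtract(p,o),n)/np.dot(d,n))
def tri(r1,r2):
    A=np.zeros((3,3));b=np.zeros(3)
    for o,d in(r1,r2):P=np.eye(3)-np.outer(d,d);A+=P;b+=P@o
    x=np.linalg.solve(A,b);return x,[np.linalg.norm((np.eye(3)-np.outer(d,d))@(x-o)) for o,d in(r1,r2)]
S=lambda u,v:ray("side",290+u/6,190+v/6)
T=lambda u,v:ray("top",262+u/6,160+v/6)
def proj(n,p,c=None):
    c=c or C[n];q=c["view"]@np.append(p,1);q=c["camera_matrix"]@[q[0],-q[1],-q[2]];return q[:2]/q[2]
E
python3 - <<'E'
from h import *
import math
np.set_printoptions(precision=4,suppress=True)
z=[0,0,1]
for a,b,h in(((0,297),(770,562),.012),((30,30),(790,290),.012),):
    p,q=[onplane(T(*k),[0,0,h],z) for k in(a,b)];print("bed edge",p,q,math.degrees(math.atan2(*(p-q)[1::-1])))
be,res=tri(S(97,343),T(285,498));print("boltend",be,res)
# cheek tips & bed via side
p,q=[onplane(S(*k),[0,0,.012],z) for k in((100,30),(290,590))];print("side bed edge",p,q,math.degrees(math.atan2(*(p-q)[1::-1])))
# bed midline for tube: top-view tube edges
print("tube up edge/low edge at z .09",[onplane(T(*k),[0,0,.09],z) for k in((20,65),(10,172),(780,318),(780,420))])
print("fork ends",[onplane(T(*k),[0,0,.052],z) for k in((298,365),(375,395))])
print("earpin",onplane(S(308,423),[0,0,.052],z))
E
```

```text
bed edge [0.5915 0.1324 0.012 ] [ 0.4644 -0.2275  0.012 ] 70.55988868710506
bed edge [0.7232 0.1205 0.012 ] [ 0.5941 -0.2404  0.012 ] 70.32004670881072
boltend [ 0.483  -0.0041  0.084 ] [np.float64(0.0008939919740868953), np.float64(0.0008939919740869684)]
side bed edge [0.6339 0.2385 0.012 ] [ 0.5135 -0.0915  0.012 ] 69.95884540766978
tube up edge/low edge at z .09 [array([0.6811, 0.117 , 0.09  ]), array([0.6308, 0.1206, 0.09  ]), array([ 0.5624, -0.2249,  0.09  ]), array([ 0.516 , -0.2236,  0.09  ])]
fork ends [array([ 0.5496, -0.009 ,  0.052 ]), array([ 0.5355, -0.0442,  0.052 ])]
earpin [ 0.5453 -0.0547  0.052 ]
```

Coupler heading is about -0.342 rad. Estimates are bolt pin ≈ (0.556,-0.030,0.052), tube axis ≈ (0.602,-0.046,0.090) and bolt lean ≈ 1.18, which agrees with the given sizes to a few mm. I'll move above the coupler and refine with the wrist camera.

>>> drive_tool --rows '[[[0,0,-0.04],[3,-4.2,0.6],1.8],[[0,0,0],[3,-4.2,0.6],1.8],[[0,0,0],[3,-4.2,0.6],1.8],[[0,0,0],[3,-4.2,0.6],1.8],[[0,0,0],[3,-4.2,0.6],1.8],[[0,0,0],[3,-4.2,0.6],1.8],[[0,0,0],[3,-4.2,0.6],1.8],[[0,0,0],[3,-4.2,0.6],1.8]]' --force 40

```text
clock: 1.15
position: [0.4116, 0.2116, 0.2904]
ee_rot: [0.0, 0.17, 0.985, 0.0]
contact_force: [0.0, 0.1, -0.0]
width: 0.0183
gripper_force: 0.0
```

>>> drive_tool --rows '[[[0,0,0],[3,-4.2,0.6],1.8],[[0,0,0],[3,-4.2,0.6],1.8],[[0,0,0],[3,-4.2,0.6],1.8],[[0,0,0],[3,-4.2,0.6],1.8],[[0,0,0],[3,-4.2,0.6],1.8],[[0,0,0],[3,-4.2,0.6],1.8],[[0,0,0],[0,0,0],1.8]]'

```text
clock: 2.02
position: [0.5928, -0.0422, 0.3253]
ee_rot: [0.0, 0.172, 0.985, -0.0]
contact_force: [-0.3, 0.2, -0.4]
width: 0.0181
gripper_force: 0.0
```

Run:
```python
from h import *
import cv2,json
s=manip.get_state();c=eyes.get_calibration("wrist");im=eyes.get_image("wrist");cv2.imwrite("pics/w1.png",im[:,:,::-1])
json.dump({k:c[k].tolist() for k in("view","camera_matrix")},open("w1.json","w"))
print(s["clock"],s["position"],s["ee_rot"],s["contact_force"],s["width"])
```

```text
2.025 [ 0.59280955 -0.04218734  0.32529557] [ 5.01593813e-07  1.72097076e-01  9.85079877e-01 -4.81906172e-04] [-0.32334512  0.22684246 -0.419483  ] 0.0181168693244949
```

View pics/w1.png

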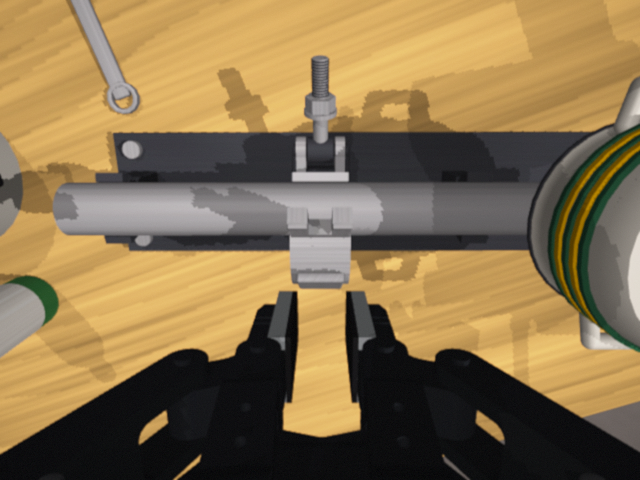

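The wrist view looks well aligned. The bolt end is at (320,57), the tube edges at rows 183 and 236, the lug cheek tips at about (297,218) and (341,218), and the crown near (320,262). The tube is horizontal in the image, so the heading is right.

Run:
```python
from h import *
import json,cv2
np.set_printoptions(precision=4,suppress=True)
c={k:np.array(v) for k,v in json.load(open("w1.json")).items()}
W=lambda u,v:ray("",u,v,c)
g=cv2.cvtColor(cv2.imread("pics/w1.png"),cv2.COLOR_BGR2GRAY).astype(int)
for u in(270,420,480): print(u,[(v,g[v,u]) for v in list(range(178,188))+list(range(230,242))])
yaw=-.3422
# yaw by tube edges later
X=np.array([np.cos(yaw),np.sin(yaw),0]);Y=np.array([-X[1],X[0],0])
ed=[]
for u in(270,420):
    d=[W(u,183)[1],W(u,236)[1]];m=sum(d);o=W(u,183)[0];p=onplane((o,m),[0,0,.09],[0,0,1]);ed.append(p);print("tube",p,p@X,p@Y)
t=ed[1]-ed[0];print("yaw",np.arctan2(-t[0],t[1]))
for z in(.075,.084,.09):
    p=onplane(W(320,58),[0,0,z],[0,0,1]);print("bend",z,p,p@X,p@Y)
be,r=tri(W(320,57),S(97,343));print(be,r,be@X,be@Y)
be,r=tri(W(320,57),T(285,498));print(be,r,be@X,be@Y)
for uv in((307,158),(333,158)):print(onplane(W(*uv),[0,0,.055],[0,0,1])@Y)
for uv in((299,218),(341,218)):
  for z in(.18,.195):p=onplane(W(*uv),[0,0,z],[0,0,1]);print(uv,z,p@X,p@Y)
# lug tips in side: two cheeks
for w,s in(((297,208),(385,62)),((341,208),(408,115))): p,r=tri(W(*w),S(*s));print("cheek",p,r,p@X,p@Y)
a=cv2.imread("pics/w1.png")[130:300,250:390];cv2.imwrite("pics/w1c.png",cv2.resize(a,(494,600),interpolation=2))
```

```text
270 [(178, np.int64(46)), (179, np.int64(48)), (180, np.int64(44)), (181, np.int64(51)), (182, np.int64(67)), (183, np.int64(88)), (184, np.int64(102)), (185, np.int64(111)), (186, np.int64(116)), (187, np.int64(120)), (230, np.int64(104)), (231, np.int64(96)), (232, np.int64(91)), (233, np.int64(84)), (234, np.int64(73)), (235, np.int64(53)), (236, np.int64(42)), (237, np.int64(44)), (238, np.int64(50)), (239, np.int64(53)), (240, np.int64(55)), (241, np.int64(58))]
420 [(178, np.int64(46)), (179, np.int64(45)), (180, np.int64(48)), (181, np.int64(53)), (182, np.int64(70)), (183, np.int64(82)), (184, np.int64(90)), (185, np.int64(95)), (186, np.int64(97)), (187, np.int64(98)), (230, np.int64(102)), (231, np.int64(96)), (232, np.int64(90)), (233, np.int64(82)), (234, np.int64(70)), (235, np.int64(49)), (236, np.int64(40)), (237, np.int64(37)), (238, np.int64(37)), (239, np.int64(38)), (240, np.int64(37)), (241, np.int64(38))]
480 [(178, np.int64(39)), (179, np.int64(38)), (180, np.int64(40)), (181, np.int64(42)), (182, np.int64(55)), (183, np.int64(69)), (184, np.int64(76)), (185, np
[... 811 characters left out ...]
6 0.15771566006919835
[ 0.4804 -0.0034  0.0942] [np.float64(0.0005341951812386266), np.float64(0.0005341951812386493)] 0.45372532075851374 0.15796929581510533
0.14552946620589746
0.17057618252769496
(299, 218) 0.18 0.5678800512941665 0.14386719955739555
(299, 218) 0.195 0.5643433432507228 0.14471834684595597
(341, 218) 0.18 0.5679506999328244 0.1729295472060002
(341, 218) 0.195 0.5644101745901039 0.17221039277649772
cheek [ 0.5729 -0.0511  0.2086] [np.float64(0.001958633488226748), np.float64(0.0019586334882268366)] 0.5567983746326807 0.14408597762479114
cheek [ 0.5964 -0.0288  0.1587] [np.float64(0.006051552971994721), np.float64(0.006051552971994501)] 0.5714961119236188 0.17303219616776064
```

View pics/w1c.png

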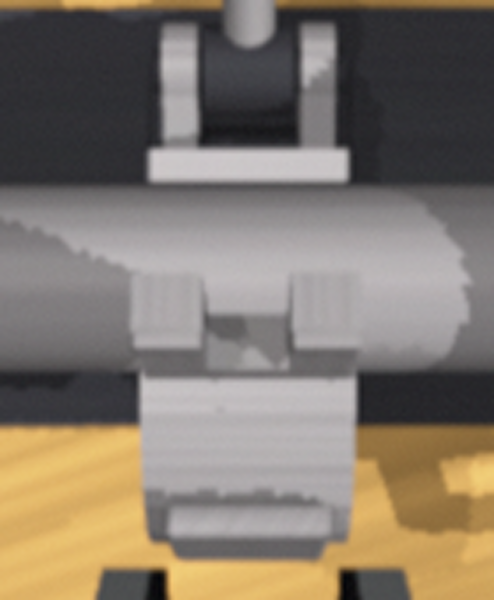

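Bolt pin is at A=0.5313, z=0.052. The hinge is at A=0.6233, z=0.090, with B=0.158. The flap is open about 1.0 rad and the bolt leans about 1.165. I'll go in behind the lug from above.

>>> drive_tool --rows '[[[0,0,0],[2.7,-1.1,0],1.8],[[0,0,0],[0,0,-5],1.8],[[0,0,0],[0,0,-5],1.8],[[0,0,0],[0,0,-3],1.8],[[0,0,0],[0,0,-0.5],1.8],[[0,0,0],[-0.5,0.18,0],1.8],[[0,0,0],[-0.5,0.18,0],1.8],[[0,0,0],[0,0,0],1.8]]'

```text
clock: 3.08
position: [0.608, -0.0461, 0.193]
ee_rot: [0.001, 0.17, 0.985, 0.0]
contact_force: [0.6, -0.3, 0.2]
width: 0.0182
gripper_force: 0.0
```

```bash
cat > st.py <<'E'
from h import *
np.set_printoptions(precision=4,suppress=True)
X=np.array([.942,-.3355,0]);Y=np.array([.3355,.942,0])
s=manip.get_state();p=s["position"]
print("t",s["clock"],"A %.4f B %.4f z %.4f"%(p@X,p@Y,p[2]),"F_A %.1f F_B %.1f Fz %.1f"%(s["contact_force"]@X,s["contact_force"]@Y,s["contact_force"][2]),s["ee_rot"],"q",s["qpos"],s["width"],s["gripper_force"])
E
python3 st.py
```

```text
t 3.075 A 0.5882 B 0.1606 z 0.1930 F_A 0.7 F_B -0.1 Fz 0.2 [0.0013 0.1699 0.9855 0.0001] q [-0.1899  0.3564  1.5101  0.0002  1.2727 -1.4192] 0.018227486573005693 0.0
```

>>> drive_tool --rows '[[[0,0,0],[-0.55,0.06,-0.6],1.8],[[0,0,0],[-0.55,0.06,-0.6],1.8],[[0,0,0],[-0.7,0.25,-0.65],1.8],[[0,0,0],[-0.7,0.25,-0.65],1.8],[[0,0,0],[-0.55,0.2,-0.78],1.8],[[0,0,0],[-0.55,0.2,-0.78],1.8],[[0,0,0],[-0.4,0.14,-0.88],1.8],[[0,0,0],[-0.4,0.14,-0.88],1.8]]'

```text
clock: 4.08
position: [0.5633, -0.0332, 0.1323]
ee_rot: [-0.0, 0.17, 0.985, 0.0]
contact_force: [0.5, 0.3, 0.4]
width: 0.0184
gripper_force: 0.9
```

```bash
python3 st.py
```

```text
t 4.075 A 0.5418 B 0.1577 z 0.1323 F_A 0.4 F_B 0.5 Fz 0.4 [-0.0004  0.17    0.9854  0.0001] q [-0.1822  0.3431  1.6962  0.0001  1.1032 -1.4113] 0.01838241790811959 0.8950168965384364
```

>>> drive_tool --rows '[[[0,0,0],[-0.2,0.07,-0.6],1.8],[[0,0,0],[-0.2,0.07,-0.6],1.8],[[0,0,0],[-0.1,0.03,-0.4],1.8],[[0,0,0],[0,0,-0.3],1.8],[[0,0,0],[0,0,0],1.8]]'

```text
clock: 4.7
position: [0.558, -0.0314, 0.1135]
ee_rot: [-0.001, 0.17, 0.985, 0.0]
contact_force: [-1.8, 1.2, -0.4]
width: 0.0183
gripper_force: 1.0
```

```bash
python3 st.py;python3 - <<'E'
from h import *
import cv2
a=eyes.get_image("side");b=eyes.get_image("wrist")
a=cv2.resize(a[190:290,290:422],(640,480),interpolation=2)
cv2.imwrite("pics/m1.png",cv2.resize(np.hstack([a,b]),(800,300))[:,:,::-1])
E
```

```text
t 4.7 A 0.5361 B 0.1576 z 0.1135 F_A -2.0 F_B 0.5 Fz -0.4 [-0.0012  0.1701  0.9854  0.0001] q [-0.1808  0.3549  1.7317  0.0003  1.0574 -1.41  ] 0.018279540032318662 0.9538995916955173
```

View pics/m1.png

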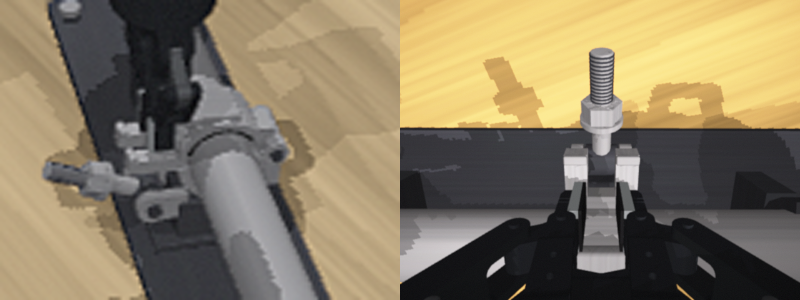

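The flap is nearly shut, with both fingertips on the lug cheeks and the bolt clear. Now pressing by feel.

>>> drive_tool --rows '[[[0,0,0],[0,0,-0.2],1.8],[[0,0,0],[0,0,-0.2],1.8],[[0,0,0],[0,0,-0.1],1.8],[[0,0,0],[0,0,0],1.8]]'

```text
clock: 5.3
position: [0.5573, -0.0312, 0.1087]
ee_rot: [-0.002, 0.17, 0.985, 0.0]
contact_force: [-4.5, 2.1, 1.7]
width: 0.0179
gripper_force: 2.8
```

```bash
python3 st.py
```

```text
t 5.3 A 0.5354 B 0.1576 z 0.1087 F_A -4.9 F_B 0.5 Fz 1.7 [-0.0018  0.1701  0.9854  0.0002] q [-0.1808  0.3595  1.7385  0.0004  1.0472 -1.41  ] 0.01791128420233729 2.757068933805513
```

>>> drive_tool --rows '[[[0,0,0],[0,0,-0.1],1.8],[[0,0,0],[0,0,-0.1],1.8],[[0,0,0],[0,0,0],1.8]]'

```text
clock: 5.68
position: [0.5571, -0.0311, 0.1067]
ee_rot: [-0.002, 0.17, 0.985, 0.0]
contact_force: [-4.7, 2.1, 0.9]
width: 0.0185
gripper_force: 2.9
```

>>> drive_tool --rows '[[[0,0,0],[0,0,-0.1],1.8],[[0,0,0],[0,0,0],1.8]]'

```text
clock: 5.92
position: [0.557, -0.031, 0.1056]
ee_rot: [-0.002, 0.17, 0.985, 0.0]
contact_force: [-5.2, 2.5, 1.2]
width: 0.018
gripper_force: 3.0
```

Contact is pushing the tool back towards the robot, so the fingers are touching the crown's edge. I'll back off about 3 mm along the lug.

>>> drive_tool --rows '[[[0,0,0],[-0.15,0.05,0.05],1.8],[[0,0,0],[-0.15,0.05,0],1.8],[[0,0,0],[0,0,0],1.8]]'

```text
clock: 6.3
position: [0.5569, -0.031, 0.1069]
ee_rot: [0.001, 0.17, 0.985, -0.0]
contact_force: [-1.1, 0.1, -1.0]
width: 0.0179
gripper_force: 0.3
```

```bash
python3 st.py
```

```text
t 6.3 A 0.5350 B 0.1577 z 0.1069 F_A -1.0 F_B -0.3 Fz -1.0 [ 0.0011  0.1701  0.9854 -0.0001] q [-0.1802  0.3581  1.7461 -0.0001  1.0351 -1.4092] 0.017885740788445185 0.3472785555641167
```

>>> drive_tool --rows '[[[0,0,0],[0,0,-0.1],1.8],[[0,0,0],[0,0,0],1.8]]'

```text
clock: 6.55
position: [0.5567, -0.0309, 0.1058]
ee_rot: [0.001, 0.17, 0.985, -0.0]
contact_force: [-0.1, 0.1, -0.4]
width: 0.0177
gripper_force: 0.1
```

>>> drive_tool --rows '[[[0,0,0],[0,0,-0.1],1.8],[[0,0,0],[0,0,0],1.8]]'

```text
clock: 6.8
position: [0.5562, -0.0307, 0.1046]
ee_rot: [0.0, 0.17, 0.985, 0.0]
contact_force: [0.4, -0.0, -0.2]
width: 0.0177
gripper_force: 0.0
```

>>> drive_tool --rows '[[[0,0,0],[0,0,-0.1],1.8],[[0,0,0],[0,0,-0.1],1.8],[[0,0,0],[0,0,0],1.8]]'

```text
clock: 7.18
position: [0.5562, -0.0307, 0.1028]
ee_rot: [0.0, 0.17, 0.985, 0.0]
contact_force: [-0.3, -0.4, 1.4]
width: 0.0182
gripper_force: 0.8
```

>>> drive_tool --rows '[[[0,0,0],[0,0,-0.1],1.8],[[0,0,0],[0,0,0],1.8]]'

```text
clock: 7.42
position: [0.5561, -0.0307, 0.1023]
ee_rot: [0.0, 0.17, 0.985, 0.0]
contact_force: [-0.7, 0.4, 5.1]
width: 0.0178
gripper_force: 2.6
```

>>> drive_tool --rows '[[[0,0,0],[0,0,-0.1],1.8],[[0,0,0],[0,0,0],1.8]]'

```text
clock: 7.68
position: [0.5562, -0.0307, 0.1019]
ee_rot: [0.001, 0.17, 0.985, 0.0]
contact_force: [-1.8, 0.1, 8.3]
width: 0.0179
gripper_force: 4.4
```

>>> drive_tool --rows '[[[0,0,0],[0,0,-0.1],1.8],[[0,0,0],[0,0,0],1.8]]'

```text
clock: 7.92
position: [0.5562, -0.0307, 0.1015]
ee_rot: [0.001, 0.17, 0.985, -0.0]
contact_force: [-3.4, 0.3, 12.6]
width: 0.018
gripper_force: 6.2
```

>>> drive_tool --rows '[[[0,0,0],[0,0,-0.1],1.8],[[0,0,0],[0,0,0],1.8],[[0,0,0],[0,0,0],1.8]]'

```text
clock: 8.3
position: [0.5562, -0.0307, 0.1011]
ee_rot: [0.001, 0.17, 0.985, -0.0]
contact_force: [-4.8, 0.7, 16.2]
width: 0.0177
gripper_force: 8.0
```

```bash
python3 st.py
```

```text
t 8.3 A 0.5343 B 0.1577 z 0.1011 F_A -4.8 F_B -0.9 Fz 16.2 [ 0.001   0.17    0.9854 -0.    ] q [-0.18    0.3635  1.7547 -0.0001  1.0215 -1.4092] 0.017717075908733407 8.035313179934747
```

It bears firmly at 16 N with the lining compressed. I'll lift off, tilt the tool, and go to a point short of the bolt's thread.

>>> drive_tool --rows '[[[0,0,0],[0,0,2],1.8],[[0,0,0],[0,0,4],1.8],[[0,0,0],[0,0,4.2],5],[[-0.046,-0.13,0],[-2.6,0.93,-1.4],5],[[-0.046,-0.13,0],[-2.6,0.93,-1.4],5],[[-0.046,-0.13,0],[-2.6,0.93,-1.4],5],[[-0.046,-0.13,0],[-2.6,0.93,-1.4],5],[[0,0,0],[0,0,0],5]]'

```text
clock: 9.3
position: [0.4502, 0.0019, 0.1432]
ee_rot: [0.251, 0.165, 0.953, -0.05]
contact_force: [-0.2, -0.4, -0.3]
width: 0.0499
gripper_force: 0.0
```

```bash
cat >> st.py <<'E'
from scipy.spatial.transform import Rotation as Ro
R=Ro.from_quat(s["ee_rot"],scalar_first=True).as_matrix();d=R[:,2]
tau=np.arctan2(d@X,-d[2]);print("tau %.3f toolz.Y %.3f tooly.Y %.4f tooly.X %.3f"%(tau,d@Y,R[:,1]@Y,R[:,1]@X))
g=p-.008*d;r=np.array([g@X-.5313,g[2]-.052]);print("grasp pt A %.4f B %.4f z %.4f  r from pin %.4f lean %.3f"%(g@X,g@Y,g[2],np.hypot(*r),np.arctan2(-r[0],r[1])))
E
python3 st.py
python3 - <<'E'
from h import *
import cv2,json
c=eyes.get_calibration("wrist");im=eyes.get_image("wrist");sd=eyes.get_image("side")
json.dump({k:c[k].tolist() for k in("view","camera_matrix")},open("w2.json","w"));cv2.imwrite("pics/w2.png",im[:,:,::-1])
a=cv2.resize(sd[190:290,290:422],(640,480),interpolation=2)
cv2.imwrite("pics/m2.png",cv2.resize(np.hstack([a,im]),(800,300))[:,:,::-1])
print("pred bolt end px",proj("",np.array([.942,-.3355,0])*.4532+np.array([.3355,.942,0])*.158+[0,0,.0856],c))
E
```

```text
t 9.3 A 0.4234 B 0.1528 z 0.1432 F_A -0.1 F_B -0.4 Fz -0.3 [ 0.2505  0.1652  0.9526 -0.05  ] q [-0.016   0.0021  2.2633 -0.4305  0.4209 -0.8893] 0.04987550791591961 0.0
tau 0.516 toolz.Y -0.013 tooly.Y 0.9999 tooly.X 0.005
grasp pt A 0.4195 B 0.1529 z 0.1501  r from pin 0.1488 lean 0.851
pred bolt end px [332.70873036 258.61951994]
```

View pics/m2.png

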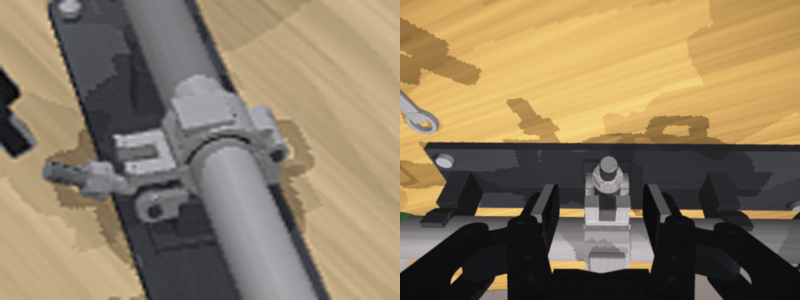

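The flap is shut and the bolt end appears at (333,261) in the wrist view, against a prediction of (333,259). Now going onto the thread.

>>> drive_tool --rows '[[[0,0,0],[1.0,-0.22,-1.7],5],[[0,0,0],[1.0,-0.22,-1.7],5],[[0,0,0],[1.0,-0.22,-1.7],4],[[0,0,0],[1.0,-0.22,-1.7],4],[[0,0,0],[0,0,0],4]]'

```text
clock: 10.02
position: [0.5005, -0.0087, 0.0792]
ee_rot: [0.256, 0.167, 0.951, -0.049]
contact_force: [0.7, -0.5, -0.1]
width: 0.0401
gripper_force: 0.0
```

```bash
python3 st.py
python3 - <<'E'
from h import *
import cv2
im=eyes.get_image("wrist");sd=eyes.get_image("side")
a=cv2.resize(sd[190:290,290:422],(640,480),interpolation=2)
cv2.imwrite("pics/m3.png",cv2.resize(np.hstack([a,im]),(800,300))[:,:,::-1])
E
```

```text
t 10.025 A 0.4744 B 0.1598 z 0.0792 F_A 0.8 F_B -0.3 Fz -0.1 [ 0.2555  0.1671  0.951  -0.0493] q [-0.0442  0.1943  2.288  -0.8037  0.2217 -0.5167] 0.04011670926884125 0.0
tau 0.526 toolz.Y -0.011 tooly.Y 0.9999 tooly.X 0.008
grasp pt A 0.4704 B 0.1599 z 0.0861  r from pin 0.0698 lean 1.060
```

View pics/m3.png

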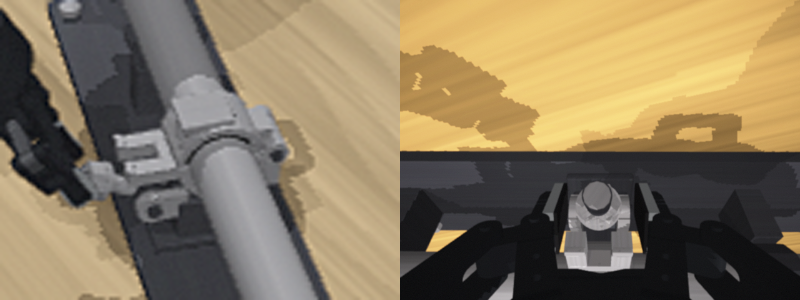

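The grasp would be too deep and the wrist is nearing its limit (q5 = 0.22). I'll back out 1 cm and take some tilt off.

>>> drive_tool --rows '[[[0.021,0.06,0],[-0.55,0.1,-0.2],4],[[0.021,0.06,0],[-0.55,0.1,-0.2],4],[[0,0,0],[0,0,0],4],[[0,0,0],[0,0,0],4]]'

```text
clock: 10.62
position: [0.4874, -0.0069, 0.0762]
ee_rot: [0.199, 0.169, 0.964, -0.041]
contact_force: [-0.9, 0.6, -0.6]
width: 0.0401
gripper_force: 0.0
```

```bash
python3 st.py
```

```text
t 10.625 A 0.4615 B 0.1571 z 0.0762 F_A -1.1 F_B 0.2 Fz -0.6 [ 0.1993  0.1692  0.9644 -0.0409] q [-0.0693  0.1885  2.2267 -0.3542  0.3543 -0.9829] 0.04006969986438455 0.0
tau 0.409 toolz.Y -0.014 tooly.Y 0.9999 tooly.X 0.008
grasp pt A 0.4583 B 0.1572 z 0.0835  r from pin 0.0795 lean 1.163
```

The grasp point now lies on the bolt's line (lean 1.163) at r = 79.5 mm. I'll move 2 mm in and close.

>>> drive_tool --rows '[[[0,0,0],[0.2,-0.05,-0.1],4],[[0,0,0],[0,0,0],1],[[0,0,0],[0,0,0],1],[[0,0,0],[0,0,0],1],[[0,0,0],[0,0,0],1]]' --force 50

```text
clock: 11.25
position: [0.4891, -0.0069, 0.0745]
ee_rot: [0.198, 0.169, 0.965, -0.041]
contact_force: [-1.0, 3.9, 1.1]
width: 0.012
gripper_force: 48.7
```

```bash
python3 st.py
```

```text
t 11.25 A 0.4631 B 0.1576 z 0.0745 F_A -2.2 F_B 3.3 Fz 1.1 [ 0.1984  0.169   0.9646 -0.0406] q [-0.0699  0.1939  2.2245 -0.3528  0.3524 -0.9846] 0.012038659476448417 48.67630362510681
tau 0.408 toolz.Y -0.013 tooly.Y 0.9999 tooly.X 0.007
grasp pt A 0.4599 B 0.1577 z 0.0819  r from pin 0.0774 lean 1.175
```

>>> drive_tool --rows '[[[0,0,0],[-0.5,0.17,0.22],1],[[0,0,0],[-0.5,0.17,0.22],1],[[0,0,0],[-0.5,0.18,0.23],1],[[0,0,0],[0,0,0],1]]'

```text
clock: 11.75
position: [0.4743, -0.0018, 0.0818]
ee_rot: [0.199, 0.169, 0.964, -0.041]
contact_force: [0.8, 4.7, -1.6]
width: 0.0125
gripper_force: 48.9
```

```bash
python3 st.py
```

```text
t 11.75 A 0.4473 B 0.1574 z 0.0818 F_A -0.8 F_B 4.7 Fz -1.6 [ 0.199   0.1691  0.9645 -0.0406] q [-0.0578  0.1617  2.2419 -0.3517  0.368  -0.9762] 0.01251233570757942 48.86765778064728
tau 0.409 toolz.Y -0.013 tooly.Y 0.9999 tooly.X 0.007
grasp pt A 0.4442 B 0.1575 z 0.0891  r from pin 0.0947 lean 1.168
```

Drawn out 17 mm with negligible force. Now I'll work out the swing arc.

Run:
```python
import numpy as np
X=np.array([.942,-.3355]);r0=.0945;prev=None
for k in range(11):
    L=1.168*(1-k/10);t=L-.759
    p=np.array([.5313-r0*np.sin(L)+.008*np.sin(t),.052+r0*np.cos(L)-.008*np.cos(t)])
    if prev is not None:
        d=(p-prev)*100;print(k,"%.2f"%L,"dxyz %.2f %.2f %.2f"%(d[0]*.942,-d[0]*.3355,d[1]),p)
    prev=p
```

```text
1 1.05 dxyz 0.38 -0.14 0.96 [0.45157662 0.09126116]
2 0.93 dxyz 0.48 -0.17 0.90 [0.45669509 0.1002842 ]
3 0.82 dxyz 0.58 -0.21 0.84 [0.46283018 0.10864927]
4 0.70 dxyz 0.67 -0.24 0.76 [0.46989829 0.11624241]
5 0.58 dxyz 0.74 -0.27 0.67 [0.47780311 0.12296012]
6 0.47 dxyz 0.81 -0.29 0.58 [0.48643691 0.12871089]
7 0.35 dxyz 0.87 -0.31 0.47 [0.49568205 0.13341633]
8 0.23 dxyz 0.92 -0.33 0.36 [0.50541255 0.13701233]
9 0.12 dxyz 0.95 -0.34 0.24 [0.51549581 0.1394499 ]
10 0.00 dxyz 0.97 -0.35 0.12 [0.52579443 0.1406958 ]
```

>>> drive_tool --rows '[[[0.0392,0.11,0],[0.38,-0.14,0.96],1],[[0.0392,0.11,0],[0.48,-0.17,0.9],1],[[0.0392,0.11,0],[0.58,-0.21,0.84],1],[[0.0392,0.11,0],[0.67,-0.24,0.76],1],[[0,0,0],[0,0,0],1]]'

```text
clock: 12.38
position: [0.4967, -0.0098, 0.1153]
ee_rot: [-0.031, 0.172, 0.985, -0.001]
contact_force: [1.3, 3.9, -1.7]
width: 0.0125
gripper_force: 50.1
```

```bash
python3 st.py
```

```text
t 12.375 A 0.4712 B 0.1574 z 0.1153 F_A -0.1 F_B 4.1 Fz -1.7 [-0.0308  0.1721  0.9846 -0.0009] q [-0.1593  0.2988  1.8186 -0.001   1.0857 -1.3835] 0.01254318689555145 50.12785613536835
tau -0.060 toolz.Y -0.012 tooly.Y 0.9999 tooly.X 0.004
grasp pt A 0.4717 B 0.1575 z 0.1232  r from pin 0.0929 lean 0.697
```

>>> drive_tool --rows '[[[0.0392,0.11,0],[0.72,-0.26,0.74],1],[[0.0392,0.11,0],[0.79,-0.28,0.64],1],[[0.0392,0.11,0],[0.86,-0.31,0.52],1],[[0.0392,0.11,0],[0.92,-0.33,0.38],1],[[0,0,0],[0,0,0],1]]'

```text
clock: 13.0
position: [0.5278, -0.021, 0.1362]
ee_rot: [-0.259, 0.164, 0.951, 0.038]
contact_force: [-0.2, 4.4, -3.3]
width: 0.0121
gripper_force: 49.6
```

```bash
python3 st.py
```

```text
t 13.0 A 0.5042 B 0.1573 z 0.1362 F_A -1.6 F_B 4.1 Fz -3.3 [-0.2591  0.1641  0.9511  0.0381] q [-0.2084  0.5672  1.4231  0.055   1.6784 -1.4464] 0.01205517763413094 49.62255299091339
tau -0.530 toolz.Y -0.013 tooly.Y 0.9999 tooly.X -0.004
grasp pt A 0.5082 B 0.1574 z 0.1431  r from pin 0.0939 lean 0.248
```

>>> drive_tool --rows '[[[0.039,0.11,0],[1.0,-0.35,0.35],1],[[0.042,0.119,0],[1.05,-0.37,0.17],1],[[0,0,0],[0,0,0],1]]'

```text
clock: 13.38
position: [0.5466, -0.0277, 0.1401]
ee_rot: [-0.374, 0.156, 0.912, 0.057]
contact_force: [-4.4, 4.2, -8.0]
width: 0.0122
gripper_force: 50.6
```

```bash
python3 st.py
python3 - <<'E'
from h import *
import cv2
im=eyes.get_image("wrist");sd=eyes.get_image("side")
a=cv2.resize(sd[170:270,280:412],(640,480),interpolation=2)
cv2.imwrite("pics/m4.png",cv2.resize(np.hstack([a,im]),(800,300))[:,:,::-1])
E
```

```text
t 13.375 A 0.5242 B 0.1573 z 0.1401 F_A -5.5 F_B 2.5 Fz -8.0 [-0.3743  0.1564  0.9122  0.0572] q [-0.2229  0.7273  1.2305  0.0745  1.957  -1.4541] 0.012214941734999537 50.6316876411438
tau -0.777 toolz.Y -0.015 tooly.Y 0.9999 tooly.X -0.008
grasp pt A 0.5298 B 0.1574 z 0.1458  r from pin 0.0938 lean 0.016
```

View pics/m4.png

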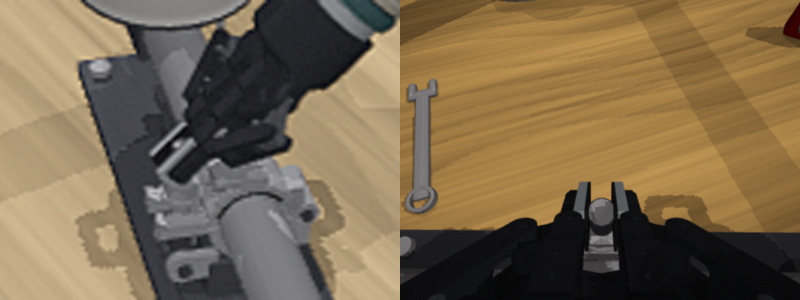

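The bolt is upright in the slot with the nut above the lug. It is pulling lightly on its stop, so I'll ease back and lower it by feel.

>>> drive_tool --rows '[[[0,0,0],[-0.1,0.03,-0.25],1],[[0,0,0],[0,0,0],1]]'

```text
clock: 13.72
position: [0.5463, -0.0275, 0.1417]
ee_rot: [-0.371, 0.156, 0.914, 0.057]
contact_force: [-4.4, 4.7, -6.5]
width: 0.0123
gripper_force: 50.9
```

```bash
python3 st.py
```

```text
t 13.725 A 0.5238 B 0.1574 z 0.1417 F_A -5.7 F_B 2.9 Fz -6.5 [-0.3709  0.1563  0.9137  0.0569] q [-0.2226  0.7215  1.234   0.0743  1.952  -1.4546] 0.012303173025889014 50.90133547782898
tau -0.769 toolz.Y -0.014 tooly.Y 0.9999 tooly.X -0.008
grasp pt A 0.5294 B 0.1575 z 0.1474  r from pin 0.0954 lean 0.020
```

>>> drive_tool --rows '[[[0,0,0],[0,0,-0.3],1],[[0,0,0],[0,0,-0.3],1],[[0,0,0],[0,0,0],1]]'

```text
clock: 14.1
position: [0.5462, -0.0275, 0.1365]
ee_rot: [-0.372, 0.156, 0.913, 0.057]
contact_force: [-3.0, 4.4, -1.5]
width: 0.0123
gripper_force: 51.2
```

```bash
python3 st.py
```

```text
t 14.1 A 0.5238 B 0.1573 z 0.1365 F_A -4.3 F_B 3.1 Fz -1.5 [-0.3716  0.1562  0.9134  0.0572] q [-0.2228  0.7265  1.2384  0.0744  1.9443 -1.4556] 0.012331862223359588 51.151825189590454
tau -0.771 toolz.Y -0.014 tooly.Y 0.9999 tooly.X -0.008
grasp pt A 0.5293 B 0.1575 z 0.1423  r from pin 0.0903 lean 0.022
```

>>> drive_tool --rows '[[[0,0,0],[-0.1,0.03,-0.2],1],[[0,0,0],[0,0,-0.3],1],[[0,0,0],[0,0,0],1]]'

```text
clock: 14.48
position: [0.5461, -0.0275, 0.1309]
ee_rot: [-0.371, 0.156, 0.913, 0.057]
contact_force: [-2.4, 6.2, 0.7]
width: 0.0124
gripper_force: 51.4
```

```bash
python3 st.py
```

```text
t 14.475 A 0.5236 B 0.1573 z 0.1309 F_A -4.3 F_B 5.0 Fz 0.7 [-0.3714  0.1563  0.9134  0.0574] q [-0.223   0.7307  1.2445  0.0744  1.9336 -1.4565] 0.012374433968841527 51.418408155441284
tau -0.771 toolz.Y -0.013 tooly.Y 0.9999 tooly.X -0.008
grasp pt A 0.5292 B 0.1574 z 0.1366  r from pin 0.0847 lean 0.025
```

>>> drive_tool --rows '[[[0,0,0],[0,0,-0.2],1],[[0,0,0],[0,0,0],1]]'

```text
clock: 14.72
position: [0.5461, -0.0274, 0.1288]
ee_rot: [-0.372, 0.156, 0.913, 0.057]
contact_force: [-2.6, 5.3, 0.5]
width: 0.0123
gripper_force: 51.4
```

```bash
python3 st.py
```

```text
t 14.725 A 0.5236 B 0.1574 z 0.1288 F_A -4.3 F_B 4.1 Fz 0.5 [-0.3716  0.1563  0.9133  0.0575] q [-0.2229  0.7326  1.2463  0.0743  1.9302 -1.4568] 0.012336550840782315 51.375306844711304
tau -0.771 toolz.Y -0.013 tooly.Y 0.9999 tooly.X -0.008
grasp pt A 0.5292 B 0.1575 z 0.1346  r from pin 0.0826 lean 0.026
```

>>> drive_tool --rows '[[[0,0,0],[-0.1,0.03,-0.1],1],[[0,0,0],[0,0,-0.1],1],[[0,0,0],[0,0,0],1]]'

```text
clock: 15.1
position: [0.5458, -0.0274, 0.1264]
ee_rot: [-0.371, 0.156, 0.914, 0.057]
contact_force: [-0.4, 5.7, 0.1]
width: 0.0124
gripper_force: 51.5
```

```bash
python3 st.py
```

```text
t 15.1 A 0.5234 B 0.1573 z 0.1264 F_A -2.3 F_B 5.2 Fz 0.1 [-0.3708  0.1564  0.9136  0.0574] q [-0.223   0.7334  1.2501  0.0742  1.9239 -1.4571] 0.012411463249367484 51.468899846076965
tau -0.769 toolz.Y -0.013 tooly.Y 0.9999 tooly.X -0.008
grasp pt A 0.5289 B 0.1574 z 0.1321  r from pin 0.0802 lean 0.029
```

>>> drive_tool --rows '[[[0,0,0],[0,0,-0.1],1],[[0,0,0],[0,0,0],1]]'

```text
clock: 15.35
position: [0.5458, -0.0274, 0.1255]
ee_rot: [-0.371, 0.156, 0.914, 0.057]
contact_force: [-0.6, 4.6, 0.5]
width: 0.0125
gripper_force: 51.5
```

```bash
python3 st.py
```

```text
t 15.35 A 0.5234 B 0.1573 z 0.1255 F_A -2.1 F_B 4.1 Fz 0.5 [-0.3709  0.1564  0.9136  0.0575] q [-0.223   0.7343  1.2508  0.0742  1.9226 -1.4572] 0.012469381856665145 51.49018585681915
tau -0.769 toolz.Y -0.013 tooly.Y 0.9999 tooly.X -0.008
grasp pt A 0.5290 B 0.1574 z 0.1313  r from pin 0.0793 lean 0.030
```

>>> drive_tool --rows '[[[0,0,0],[0,0,-0.1],1],[[0,0,0],[0,0,0],1]]'

```text
clock: 15.6
position: [0.5458, -0.0274, 0.1252]
ee_rot: [-0.371, 0.156, 0.914, 0.058]
contact_force: [-0.9, 5.6, 4.7]
width: 0.0124
gripper_force: 51.7
```

>>> drive_tool --rows '[[[0,0,0],[0,0,-0.1],1],[[0,0,0],[0,0,0],1]]'

```text
clock: 15.85
position: [0.5458, -0.0274, 0.1248]
ee_rot: [-0.371, 0.156, 0.914, 0.058]
contact_force: [-0.0, 4.1, 6.1]
width: 0.0125
gripper_force: 52.0
```

```bash
python3 st.py
python3 - <<'E'
from h import *
import cv2
im=eyes.get_image("top");sd=eyes.get_image("side")
a=cv2.resize(sd[190:265,300:400],(640,480),interpolation=2);b=cv2.resize(im[160:235,270:370],(640,480),interpolation=2)
cv2.imwrite("pics/m5.png",cv2.resize(np.hstack([a,b]),(800,300))[:,:,::-1])
E
```

```text
t 15.85 A 0.5233 B 0.1573 z 0.1248 F_A -1.4 F_B 3.9 Fz 6.1 [-0.371   0.1563  0.9136  0.0575] q [-0.2231  0.7349  1.2515  0.0742  1.9215 -1.4576] 0.012500034970490582 51.9996178150177
tau -0.770 toolz.Y -0.013 tooly.Y 0.9999 tooly.X -0.008
grasp pt A 0.5289 B 0.1574 z 0.1306  r from pin 0.0786 lean 0.031
```

View pics/m5.png

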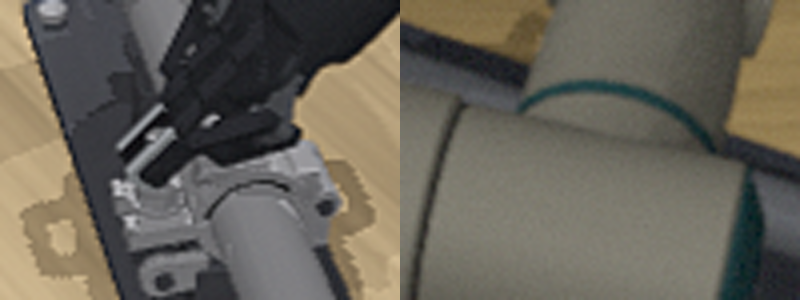

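Both forces and heights agree: the nut has come to rest about 1.5 mm above fully in, matching the lug height I felt while pressing. I'll ease the load, open and retreat along the tool axis.

>>> drive_tool --rows '[[[0,0,0],[0,0,0.15],1],[[0,0,0],[0,0,0],2.2],[[0,0,0],[0,0,0],3.2],[[0,0,0],[0,0,0],3.2],[[0,0,0],[1.0,-0.35,1.1],3.2],[[0,0,0],[2.0,-0.7,2.2],3.2],[[0,0,0],[2.0,-0.7,3],3.2],[[0,0,0],[0,0,6],3.2]]'

```text
clock: 16.95
position: [0.5963, -0.0462, 0.2459]
ee_rot: [-0.373, 0.157, 0.913, 0.057]
contact_force: [0.8, -0.1, 1.0]
width: 0.0323
gripper_force: 0.0
```

>>> drive_tool --rows '[[[-0.05,-0.14,0],[-1,0,6],3.2],[[-0.05,-0.14,0],[-2,0,4],3.2],[[-0.05,-0.14,0],[-3,1,1],3.2],[[-0.05,-0.14,0],[-4,1,0],3.2],[[-0.05,-0.14,0],[-3,1,0],3.2],[[0,0,0],[0,0,0],3.2]]'

```text
clock: 17.7
position: [0.4597, -0.0137, 0.3594]
ee_rot: [-0.014, 0.171, 0.985, -0.005]
contact_force: [0.7, -0.0, 0.3]
width: 0.0318
gripper_force: 0.0
```

```bash
python3 st.py
python3 - <<'E'
from h import *
import cv2
c=eyes.get_calibration("wrist");im=eyes.get_image("wrist");sd=eyes.get_image("side")
cv2.imwrite("pics/w6.png",im[:,:,::-1])
XX=np.array([.942,-.3355,0]);YY=np.array([.3355,.942,0])
for nm,A,z in(("pin",.5313,.052),("end up",.5313,.139)):print(nm,proj("",XX*A+YY*.158+[0,0,z],c))
a=cv2.resize(sd[190:265,300:400],(640,480),interpolation=2)
cv2.imwrite("pics/m6.png",cv2.resize(np.hstack([a,im]),(800,300))[:,:,::-1])
E
```

```text
t 17.7 A 0.4377 B 0.1413 z 0.3594 F_A 0.6 F_B 0.2 Fz 0.3 [-0.0135  0.171   0.9852 -0.0052] q [-0.1733  0.0677  1.484  -0.0104  1.6169 -1.4007] 0.031834148284776514 0.0
tau -0.025 toolz.Y -0.015 tooly.Y 0.9999 tooly.X 0.001
grasp pt A 0.4379 B 0.1414 z 0.3674  r from pin 0.3289 lean 0.288
pin [339.78777559 276.63099588]
end up [342.49783943 308.69165704]
```

View pics/m6.png

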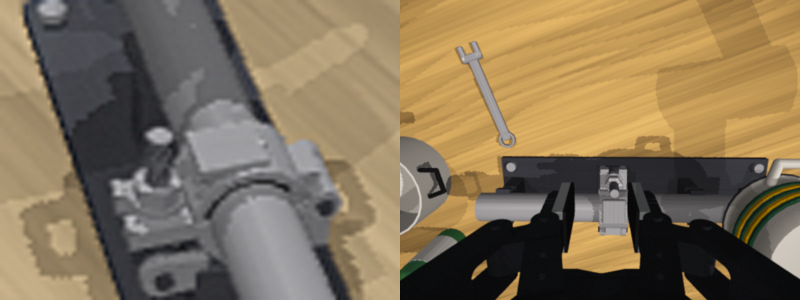

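The bolt stands upright in the slot, with its end at (341,309) against (342,309) predicted for the seated position. The flange is down behind the lips, the flap is shut, and the other things are undisturbed. Handing in.

```bash
python3 -c "
from rig import job
print(job.sign_off())"
```

```text
the job is handed in; nothing more can be done
None
```

The coupler is closed and handed in at about 18 s: I pressed the lug to 16 N against the tube, the bolt stands upright in the slot with its nut seated behind the lips as far as force and camera show, the arm is clear, and I saw nothing else on the bench disturbed.

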